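# Clamp the mended lunch-box tier

### The job

Fix the counter clamp first: press the plunger head on its suction foot down to its stop. Then pump the trigger against the fixed handle, working the jaw by the trigger only and touching neither jaw nor tier, until the jaw pushes the mended lunch-box tier square against the fixed jaw and its sprung pad is pressed back about 8 mm into the jaw, never more than 12 mm or the tier cracks. Finish while still holding the trigger squeezed, so that the clamp keeps its grip, and leave the other things on the counter where they are.

Things in the scene. Friction and masses are not known exactly. Their poses are not given: they have to be found in the camera images.
- grip (a point): Squeeze point, fixed on the clamp, 142 mm above the counter: midway between the outer faces of handle and fully squeezed trigger (24 mm apart). Clamp axes: z up, y along the bar from the trigger end to the fixed jaw. The fixed black handle (26 wide in x, 10 thick, top at 170 mm) has its outer face 12 mm to -y of it. Fingers centred here, opened over 60 mm and closed along y, squeeze the trigger
- trigger (a joint): trigger angle, rad: 0 let go (a spring returns it), 0.22 fully squeezed, a stroke of 14 mm at the squeeze point. A full squeeze needs 3 to 14 N and pushes the jaw bar about 4 mm towards the fixed jaw (the first one up to 8). Let it return fully: the ratchet slips back over the teeth and the jaw stays
- trigger_grip (a point): point on the outer (+y) face of the black trigger (24 wide), 142 mm above the counter, 26 mm to +y of the squeeze point when let go and 12 mm when fully squeezed. Handle and trigger stand free from 95 to 168 mm above the counter; the steel cheeks below reach 92 mm
- rod (a joint): how far the jaw bar has been pushed forward, m: 0 fully back to 0.075; it starts between 0.006 and 0.022 and stays where it is left (9 N of friction)
- pad (a joint): how far the sprung pad is pressed back into the moving jaw, m: 0 free, end stop at 0.020. Its spring gives 0.6 N per mm; it is not pressed before the tier meets the fixed jaw, and 5 to 12 mm is the wanted grip
- pad_face (a point): centre of the front face of the sprung pad (60 wide, 40 tall plate in front of the moving jaw), 36 mm above the counter; clamp axes. Two guide pins come out at the back of the jaw as the pad is pressed in
- plunger_top (a point): top of the round plunger head (38 across) on the suction foot, beyond the fixed jaw, on the clamp's centre line 282 mm to +y from the squeeze point; 79 mm above the counter when up. Press it straight down; it springs back when let go
- plunger (a joint): plunger travel, m: 0 up, 0.014 at its stop; 2 N to start, 6 N at the stop
- tier_center (a point): centre of the mended lunch-box tier, a thin open white plastic box 90 (x) by 60 (y) by 45 tall, loose on the 12 mm thick clamp base between the jaws, roughly square to them, with its origin half-way up
- anvil: fixed jaw, a steel plate 75 wide, 16 thick in y and 58 tall on the clamp base; origin under its centre, clamp axes; its face towards the tier is 8 mm to -y of the origin
- tumbler: glass tumbler, 72 across, 110 tall, upright; origin under its centre
- stack: the other two lunch-box tiers, stacked, 130 x 100 and 91 tall; origin under their centre
- pin: steel rolling pin lying on the counter, 320 long, 42 thick, along its own y; origin under its middle
- scraper: blue silicone scraper with wooden handle, 175 long, lying on the round olive board (190 across, 16 thick, fixed); origin under its middle
Things that resemble listed ones, but are neither listed nor needed, are in the scene too. What is shaped like the part that bears tier_center but purple or red is not meant.

How it is judged:
On the way, in this order (a step that is already met when the one before it is completed fails the run):
1. the plunger head is pressed to its stop (within 2 mm) (value of joint plunger above 0.012 m), for 0.1 s.
2. then the jaw is pumped forward by more than 6 mm (distance of pad_face from where it was at the start of the episode above 0.006 m), for 0.1 s.
At the end, for the whole second after the job is handed in: The sprung pad is pressed back 5 to 12 mm and bears on the tier with over 2 N, the tier bears on the fixed jaw with over 2 N, stands upright (0.1 rad) and square to it (0.06 rad) and is at rest, and the robot's fingers still hold the trigger squeezed (over 0.06 rad, over 1 N) (value of joint pad between 0.005 and 0.012 m and contact force between pad and tier above 2 N and contact force between tier and anvil above 2 N and value of joint trigger above 0.06 rad and contact force between the fingers and trigger above 1 N and angle between tier_center's own z axis and vertical below 0.1 rad and angle between the y axis of tier_center and the y axis of anvil, either way round below 0.06 rad and linear speed of tier below 0.01 m/s); the arm keeps its last pose, push and grip.
It fails at once if the tier is crushed: the sprung pad pressed back more than 12.5 mm (value of joint pad above 0.0125 m).
It fails at once if the robot pushes the jaw, its pad or the tier itself (contact force between any of the arm, the fingers and rod above 2 N or contact force between any of the arm, the fingers and tier above 2 N).
It fails at once if a bystander is moved by more than 30 mm (distance of any of tumbler, stack, pin, scraper from where it was at the start of the episode above 0.03 m).
It also fails if it takes over 70 s, if anything falls off the work surface, if the arm or the gripper's body presses on something with over 40 N, if the wrist force passes 120 N, or if a joint passes its speed limit or range.

### The arm

A 6-joint arm with a two-finger parallel gripper is mounted at the origin on the work surface. World frame = base frame: x ahead of the robot, y to its left, z up, the work surface at z = 0. Lengths are in m, angles in rad, forces in N, time in s.
With the tool pointing down it reaches from about 0.3 to 0.875 m from the base axis. Payload 6.4 kg.
Tool frame: the origin (TCP) lies at the very end of the fingers, on their centre line; the grasp point (between the pads) lies 19 mm behind it; z points along the fingers, y is the line along which they close (so a half turn about z gives the same grasp; the last joint's range is limited). The gripper opens to 88 mm and grips with 3 to 60 N. Pads are 18 mm wide; open, the fingers measure 123 mm over their backs; the gripper's body (75 mm by 187 mm) begins 45 mm behind the grasp point.
Start: joints at [1.105, 0.181, 1.607, -0, 1.354, -0.206], TCP at [0.148, 0.556, 0.239] pointing down, gripper open.
Joint ranges: [-2.99, 2.99], [-0.89, 2.07], [0.3, 2.58], [-1.14, 4.28], [0, 2.63], [-3.12, 3.12]. Speed limits (rad/s): [2.57, 2.57, 3.01, 3.14, 3.14, 3.14].

### API

Orientations are given as a unit quaternion [x, y, z, w].
In Python, from plant import monitor, viewer, ticket, spotter gives the robot as it stands. The module is installed in compiled form; this text tells all that it offers.
- The arm moves only by the shell command python3 -m pendant 'ROWS' [OPENING]. ROWS is JSON, a list of rows, each a list of 2 entries, a list of its own where there are three numbers: the shift along the tool's x, y, z in cm, then the turn about the tool's z in rad. In form: [[[x, y, z], roll], ...]. A call has 1 to 12 rows; each row is the pose to reach, as a shift and turn from the pose commanded when the call began, along the tool's axes at that moment; what a row does not reach only later rows make up. A row lasts 1/10 s, in which the tool goes at most 50 mm and 8.59 degrees, less where a joint would pass 70% of its speed; a pose out of reach is approached as far as the arm can. A call with a gripper value outside its range is refused whole. OPENING is the finger opening in cm, from 0 to 8.81, set as the call begins (- or left out, the last holds). The fingers move at their own pace and stop on an object; the grip force is fixed at half the most. Time passes only in rows, so rows that repeat a pose let the fingers close. It gives the time, the measured TCP pose, the force, the opening and the grip force at its end, in the units of the state.
- monitor.state(): the state, without advancing time (a new reading comes with each control period).
- viewer.capture(name): name is "side" or "top" or "wrist"; returns a dict with "pixels" (480x640x3 uint8, red, green, blue), "vertical_fov" (degrees; the focal length in pixels is half the picture's height over the tangent of half this angle, whatever the lens; pixels are square), "cx", "cy" (the principal point, pixels), "dist_coeffs" ([k1, k2, p1, p2, k3] as OpenCV has them; the pictures are not rectified), "world_from_camera" (4x4, takes a point from camera to world coordinates); the wrist camera has in their place "hand_eye" (4x4, takes a point from camera to tool coordinates, whose origin is the TCP and whose axes are the flange's). Camera axes: x right, y down, z forward; pixel columns grow to the right and rows downward; lengths in m; the calibration is good to about 2 mm. A picture is of the moment at which its call begins: read the wrist's pose just before it. There is no depth.
- ticket.hand_in(): hands the job in; it is judged then, once.
Trained networks look in the newest picture that a camera, given by its name, has taken for a name from the list of things; names that differ only in an ending like _2 or _b are one class to them, and where a whole thing is asked for, a point or a joint stands for the part that bears it (a point fixed in the world has none). Each returns a list of dicts, best first, with "p" (0 to 1); they miss things now and then, are a little off and sometimes report something else, mostly with a low value. They report only what shows in the picture. A call takes as long as a camera call. They do not tell look-alikes from the thing itself.
- spotter.look_for(target, camera): "bbox" ([left, top, right, bottom] as shares, 0 to 1, of the picture: columns of its width, rows of its height, round what is visible of it).
- spotter.spot_point(target, camera): "location" ([column, row] as shares, 0 to 1, of the picture: columns of its width, rows of its height: a listed point, or the origin of a listed thing).
The state is a dict: "time_s": time; "q": joint angles; "dq": joint speeds; "tau": joint torques, N m; "ee_pos": TCP position; "tcp_rot": TCP orientation; "force": force on the tool from outside, world axes, zero at the start; "torque": the same for the moment, N m; "width": opening from 0.0 (shut) to 1.0 (fully open); "grip_force": force on a finger pad.
Only numpy, scipy, OpenCV 4.12 (cv2) and the standard library are available. Lean on these libraries where they do the work, as an engineer would, in place of code of your own. Each camera call takes 0.05 s, during which the arm holds its last target. There are 200 camera calls.

## Working session

There is one attempt and no reset: what is moved stays moved. The work goes in short steps, Python scripts to look and compute and a shell command to move; the robot and the scene stay as the last step left them, time stands still between calls to the robot, and variables do not carry over. Pictures are saved under pics/ and viewed, at most 12 in all, crops included, and the job is handed in when it is done.

```bash
mkdir -p pics
cat > h.py <<'E'
import numpy as np, cv2, json
from plant import monitor, viewer, ticket, spotter
from scipy.spatial.transform import Rotation as R
def cam(name):
    s=monitor.state(); c=viewer.capture(name); im=c['pixels']
    f=240/np.tan(np.radians(c['vertical_fov'])/2)
    K=np.array([[f,0,c['cx']],[0,f,c['cy']],[0,0,1]]); D=np.array(c['dist_coeffs'])
    if name=='wrist':
        T=np.eye(4);T[:3,:3]=R.from_quat(s['tcp_rot']).as_matrix();T[:3,3]=s['ee_pos'];T=T@np.array(c['hand_eye'])
    else: T=np.array(c['world_from_camera'])
    return im,K,D,T
def ray(px,K,D,T):
    u=cv2.undistortPoints(np.array([[px]],float),K,D)[0,0]
    return T[:3,3],T[:3,:3]@np.array([u[0],u[1],1.])
def atz(px,z,K,D,T):
    o,d=ray(px,K,D,T); return o+d*(z-o[2])/d[2]
def tri(rays):
    A=np.zeros((3,3));b=np.zeros(3)
    for o,d in rays:
        d=d/np.linalg.norm(d);P=np.eye(3)-np.outer(d,d);A+=P;b+=P@o
    p=np.linalg.solve(A,b);return p,[np.linalg.norm(np.cross(p-o,d/np.linalg.norm(d))) for o,d in rays]
def proj(p,K,D,T):
    Ti=np.linalg.inv(T);return cv2.projectPoints(np.array([p],float),cv2.Rodrigues(Ti[:3,:3])[0],Ti[:3,3],K,D)[0][0,0]
def save(n,im): cv2.imwrite('pics/'+n+'.png',cv2.cvtColor(im,cv2.COLOR_RGB2BGR))
E
python3 - <<'E'
from h import *
s=monitor.state();print(s['time_s'],s['ee_pos'],s['tcp_rot'],s['width'])
Z=dict(grip=.142,trigger_grip=.142,pad_face=.036,plunger_top=.079,tier_center=.0345,anvil=.012,tumbler=0,stack=0,pin=0,scraper=.016)
for n in('side','top','wrist'):
    im,*C=cam(n);save(n+'0',im);print(n,C[2][:3,3].round(3))
    for t in Z:
        for r in spotter.spot_point(t,n)[:3]:
            px=np.array(r['location'])*[640,480]; print(t,round(r['p'],2),px.round(),atz(px,Z[t],*C).round(3))
E
```

```text
0.0 [0.14746234 0.55521876 0.23780999] [ 1.29538877e-01  9.91573957e-01 -8.27827700e-04 -2.86460416e-04] 0.999669271136387
side [ 0.086 -0.674  1.023]
grip 0.95 [377. 266.] [ 0.558 -0.132  0.142]
trigger_grip 0.69 [369. 264.] [ 0.547 -0.118  0.142]
pad_face 0.59 [342. 260.] [ 0.554 -0.004  0.036]
plunger_top 0.42 [311. 212.] [0.555 0.149 0.079]
tier_center 0.85 [317. 320.] [ 0.405 -0.12   0.034]
tier_center 0.82 [271. 286.] [0.363 0.021 0.035]
tier_center 0.8 [249. 217.] [0.422 0.263 0.035]
anvil 0.87 [320. 248.] [0.538 0.077 0.012]
tumbler 0.57 [481. 387.] [ 0.624 -0.433  0.   ]
stack 0.98 [229. 182.] [0.451 0.462 0.   ]
pin 0.58 [372. 205.] [0.756 0.144 0.   ]
scraper 0.57 [454. 281.] [ 0.759 -0.196  0.016]
top [ 0.368 -0.     1.258]
grip 0.91 [378. 234.] [ 0.541 -0.134  0.142]
trigger_grip 0.37 [363. 230.] [ 0.55  -0.098  0.142]
pad_face 0.68 [324. 237.] [ 0.545 -0.007  0.036]
plunger_top 0.68 [262. 234.] [0.544 0.147 0.079]
tier_center 0.94 [366. 291.] [ 0.411 -0.115  0.034]
tier_center 0.72 [301. 308.] [0.363 0.048 0.034]
tier_center 0.67 [231. 343.] [0.273 0.222 0.034]
anvil 0.51 [291. 238.] [0.545 0.08  0.012]
tumbler 0.76 [483. 214.] [ 0.621 -0.433  0.   ]
stack 0.64 [394. 158.] [ 0.772 -0.192  0.   ]
stack 0.6 [150. 269.] [0.456 0.454 0.   ]
pin 0.84 [267. 157.] [0.768 0.153 0.   ]
pin 0.7 [260. 235.] [0.554 0.163 0.   ]
scraper 0.82 [393. 157.] [ 0.769 -0.189  0.016]
scraper 0.61 [366. 231.] [ 0.566 -0.115  0.016]
scraper 0.57 [484. 216.] [ 0.614 -0.43   0.016]
wrist [0.084 0.573 0.384]
```

View pics/top0.png

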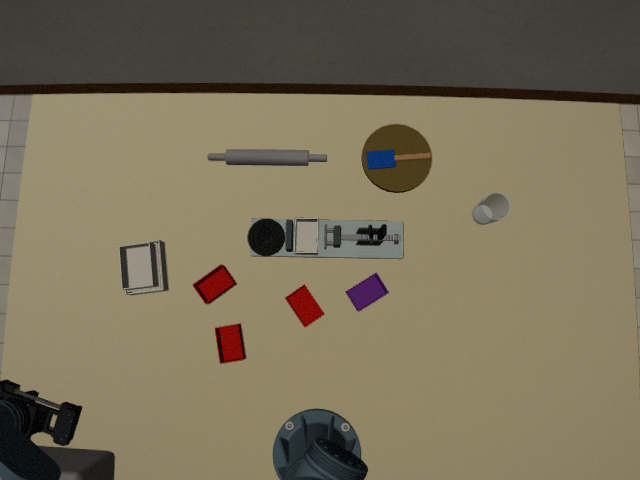

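View pics/side0.png

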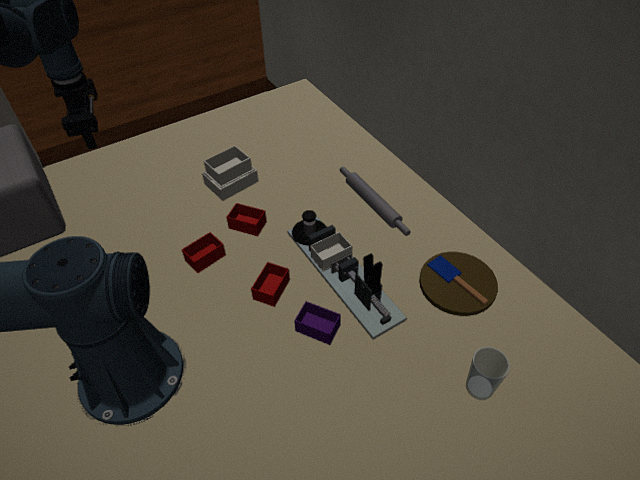

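The top picture shows the clamp along world +y: suction foot at about (267,237), white tier at (307,236), handle and trigger at (375,233). The purple and red boxes are decoys. I'll move over the clamp next to measure it with the wrist camera.

```bash
cat >> h.py <<'E'
def rows(target,yaw):
    "shift cm in tool axes and roll; yaw = world angle of tool y axis"
    s=monitor.state();M=R.from_quat(s['tcp_rot']).as_matrix()
    y=np.arctan2(M[1,1],M[0,1]);r=-(yaw-y)
    print('shift',((M.T@(np.array(target)-s['ee_pos']))*100).round(2),'roll',round((r+np.pi/2)%np.pi-np.pi/2,3),'tilt',M[:,2].round(4),'t',s['time_s'])
E
python3 -c "
from h import *
rows([.56,.07,.33],np.pi/2)"
```

```text
shift [-52.32 -36.35  -9.13] roll -0.26 tilt [ 0.  0. -1.] t 1.65
```

```bash
python3 -m pendant '[[[-20,-14,-9],-0.13],[[-52.3,-36.3,-9.1],-0.26],[[-52.3,-36.3,-9.1],-0.26],[[-52.3,-36.3,-9.1],-0.26],[[-52.3,-36.3,-9.1],-0.26],[[-52.3,-36.3,-9.1],-0.26],[[-52.3,-36.3,-9.1],-0.26],[[-52.3,-36.3,-9.1],-0.26],[[-52.3,-36.3,-9.1],-0.26],[[-52.3,-36.3,-9.1],-0.26],[[-52.3,-36.3,-9.1],-0.26],[[-52.3,-36.3,-9.1],-0.26]]' 0
python3 -m pendant '[[[0,0,0],0]]'
```

```text
time_s: 2.85
ee_pos: [0.5323, 0.1024, 0.3247]
tcp_rot: [0.0, 1.0, 0.0, 0.0]
force: [0.8, 0.2, 1.0]
width: 0.003
grip_force: 0.0
time_s: 2.95
ee_pos: [0.5344, 0.0995, 0.3246]
tcp_rot: [0.003, 1.0, -0.001, 0.001]
force: [-0.4, 0.6, 0.0]
width: 0.006
grip_force: 0.0
```

Run:
```python
from h import *
rows([.56,.07,.33],np.pi/2)
im,*C=cam('wrist');save('w1',im)
for t,z in dict(grip=.142,trigger_grip=.142,pad_face=.036,plunger_top=.079,tier_center=.0345,anvil=.012).items():
    for r in spotter.spot_point(t,'wrist')[:2]:
        px=np.array(r['location'])*[640,480]; print(t,round(r['p'],2),px.round(),atz(px,z,*C).round(3))
print(C[2][:3].round(3).tolist())
```

```text
shift [-2.57 -2.94 -0.53] roll -0.006 tilt [ 0.0019 -0.0016 -1.    ] t 2.95
grip 0.88 [ 27. 229.] [ 0.544 -0.139  0.142]
trigger_grip 0.86 [ 57. 227.] [ 0.543 -0.113  0.142]
pad_face 0.7 [218. 203.] [ 0.543 -0.008  0.036]
plunger_top 0.75 [371. 213.] [0.546 0.143 0.079]
tier_center 0.86 [499.  77.] [0.421 0.269 0.034]
tier_center 0.8 [101.  67.] [ 0.409 -0.114  0.034]
anvil 0.92 [309. 202.] [0.546 0.083 0.012]
[[0.007, 0.966, 0.258, 0.468], [1.0, -0.006, -0.004, 0.1], [-0.002, 0.259, -0.966, 0.47]]
```

View pics/w1.png

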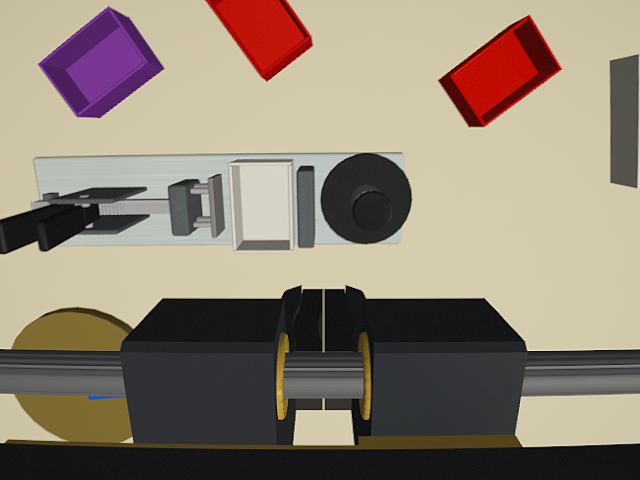

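Run:
```python
from h import *
# triangulate using wrist + top + side
D={}
for n in('wrist','top','side'):
    im,*C=cam(n)
    for t in('grip','trigger_grip','pad_face','plunger_top','anvil'):
        r=spotter.spot_point(t,n)
        if r: D.setdefault(t,[]).append(ray(np.array(r[0]['location'])*[640,480],*C))
for t in D: p,e=tri(D[t]);print(t,p.round(4),np.round(e,4))
s=monitor.state();print(s['ee_pos'],s['tcp_rot'])
rows([.546,.144,.12],np.pi/2)
```

```text
grip [ 0.545  -0.1369  0.1474] [0.0001 0.0001]
trigger_grip [ 0.5454 -0.1063  0.1436] [0.0046 0.0055 0.0048]
pad_face [ 0.5427 -0.0061  0.0372] [0.0004 0.0021 0.0024]
plunger_top [0.5462 0.1463 0.0835] [0.0046 0.0085 0.0056]
anvil [0.5438 0.0823 0.0084] [0.0043 0.0041 0.0082]
[0.53126276 0.10416177 0.32417176] [-4.89618525e-05  9.99999998e-01 -1.46590804e-05 -3.42484961e-05]
shift [-1.48  3.98 20.42] roll 0.0 tilt [-1.e-04 -0.e+00 -1.e+00] t 4.2
```

The wrist picture shows the plunger head at (372,209), the white tier between pad (222) and anvil (298), with small gaps, and the handle and trigger at left. I'll move above the plunger first.

```bash
python3 -m pendant '[[[-1.5,4,5],0],[[-1.5,4,10],0],[[-1.5,4,15],0],[[-1.5,4,19],0],[[-1.5,4,20.4],0],[[-1.5,4,20.4],0],[[-1.5,4,20.4],0],[[-1.5,4,20.4],0]]' 0
python3 - <<'E'
from h import *
im,*C=cam('wrist');save('w2',im)
r=spotter.spot_point('plunger_top','wrist')[:2];print(r)
if r: print(atz(np.array(r[0]['location'])*[640,480],.079,*C))
s=monitor.state();print(s['ee_pos'],s['force'],proj(s['ee_pos'],*C))
im,*C=cam('side');cv2.imwrite('pics/s2.png',cv2.resize(im[130:330,240:440,::-1],(600,600),interpolation=3))
E
```

```text
time_s: 5.0
ee_pos: [0.5479, 0.1443, 0.1224]
tcp_rot: [-0.0, 1.0, 0.0, 0.002]
force: [0.3, -0.3, 0.2]
width: 0.006
grip_force: 0.0
[{'location': [0.5027, 0.5596], 'p': 0.73}]
[0.54509032 0.14371011 0.079     ]
[0.54771871 0.14428667 0.1223032 ] [ 0.12069222 -0.58297867  0.4749836 ] [322.93432361 313.41126823]
```

View pics/w2.png

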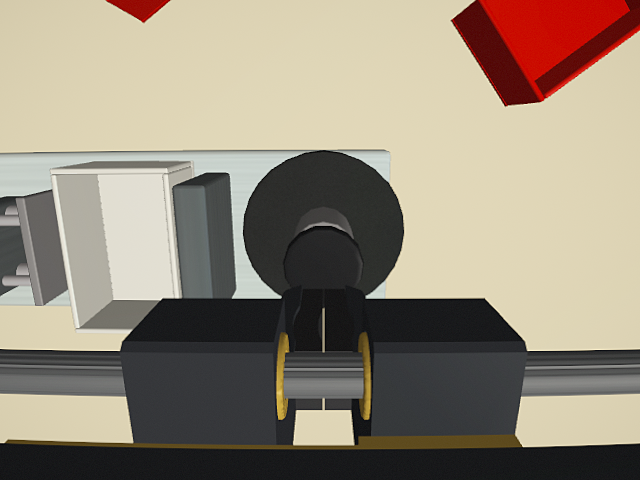

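The plunger head is centred at (323,262), directly under the fingers. Time to press it.

```bash
python3 -m pendant '[[[0.25,0,2],0],[[0.25,0,3.5],0],[[0.25,0,4.5],0],[[0.25,0,5],0],[[0.25,0,5.2],0],[[0.25,0,5.4],0],[[0.25,0,5.5],0],[[0.25,0,5.6],0],[[0.25,0,5.6],0]]' 0
python3 -m pendant '[[[0,0,0.1],0],[[0,0,0.15],0],[[0,0,0.15],0]]'
```

```text
time_s: 6.05
ee_pos: [0.5435, 0.1442, 0.0653]
tcp_rot: [-0.0, 1.0, -0.0, -0.0]
force: [-6.3, -1.5, 10.7]
width: 0.007
grip_force: 5.5
time_s: 6.35
ee_pos: [0.5436, 0.1442, 0.0652]
tcp_rot: [-0.0, 1.0, -0.0, -0.0]
force: [-11.2, -1.8, 22.2]
width: 0.005
grip_force: 11.0
```

The plunger is at its stop: z is steady at 0.065 and the force is rising. Next I lift, open and go over to the grip.

```bash
python3 -m pendant '[[[0,0,-5],0],[[0,0,-10],0],[[0,0,-15],0],[[0,-4,-20],0],[[0,-9,-23],0],[[0,-14,-23],0],[[0,-18,-23],0],[[0,-20,-23],0],[[0,-20,-23],0],[[0,-20,-23],0],[[0,-20,-23],0],[[0,-20,-23],0]]' 8
python3 - <<'E'
from h import *
def see():
    im,*C=cam('wrist');o={}
    for t in('grip','trigger_grip','pad_face','anvil'):
        r=spotter.spot_point(t,'wrist')
        if r: o[t]=ray(np.array(r[0]['location'])*[640,480],*C);print(t,r[0]['p'],np.round(np.array(r[0]['location'])*[640,480]), (lambda z,q:q[0]+q[1]*(z-q[0][2])/q[1][2])({'grip':.142,'trigger_grip':.142,'pad_face':.036,'anvil':.012}[t],o[t]).round(4))
    save('w3',im);return o,C
o,C=see()
# base edges
for p in((0,0),):pass
rows([.544,-.138,.26],np.pi/2)
E
```

```text
time_s: 7.55
ee_pos: [0.5438, -0.0544, 0.2926]
tcp_rot: [-0.001, 1.0, 0.0, -0.0]
force: [-0.5, 0.3, -0.5]
width: 0.91
grip_force: 0.0
grip 0.87 [201. 226.] [ 0.5449 -0.1407  0.142 ]
trigger_grip 0.93 [243. 227.] [ 0.5459 -0.1107  0.142 ]
pad_face 0.72 [372. 202.] [ 0.5461 -0.0081  0.036 ]
anvil 0.71 [460. 199.] [0.5467 0.0831 0.012 ]
shift [-0.   -8.29  3.27] roll 0.001 tilt [ 0.  0. -1.] t 7.8
```

View pics/w3.png

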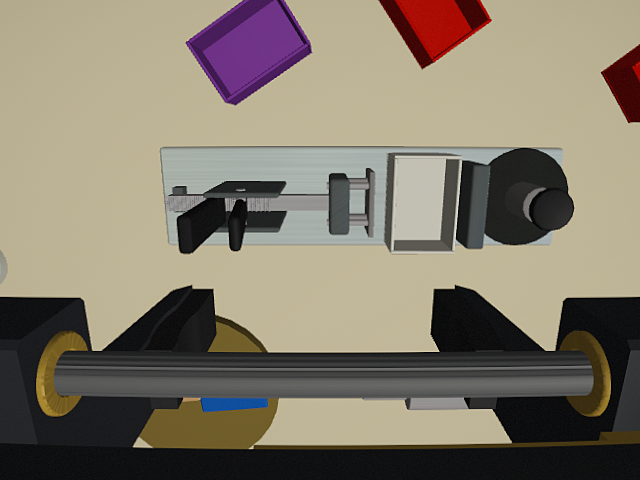

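Picture: handle top at (190,250), trigger at (237,250), pad front at x≈375, tier from 389 to 461, and the anvil just right of it. Next I check the yaw and gaps.

```bash
python3 - <<'E'
from h import *
im,*C=cam('wrist')
a=[atz(p,.012,*C) for p in((162,148),(562,149),(170,245),(550,246))]
print(np.round(a,4), [np.arctan2(-(q-p)[0],(q-p)[1]) for p,q in((a[0],a[1]),(a[2],a[3]))])
for n,p,z in(('pad',(375,170),.056),('padbot',(375,235),.056),('tier-',(392,155),.057),('tier-',(388,252),.057),('tier+',(461,157),.057),('tier+',(455,253),.057),('handle',(178,252),.17),('handle',(194,252),.17),('trig',(230,250),.168),('trig',(243,250),.168)):print(n,atz(p,z,*C).round(4))
rows([.545,-.139,.25],np.pi/2)
E
cp pics/w3.png /tmp/; python3 -c "
import cv2;im=cv2.imread('pics/w3.png')[140:260,320:480];cv2.imwrite('pics/w3c.png',cv2.resize(im,(800,600),interpolation=2))"
```

```text
[[ 0.4967 -0.2126  0.012 ]
 [ 0.4967  0.1803  0.012 ]
 [ 0.595  -0.2133  0.012 ]
 [ 0.5959  0.1812  0.012 ]] [np.float64(-7.288318124860704e-05), np.float64(-0.002379622082966526)]
pad [ 0.5142 -0.0094  0.056 ]
padbot [ 0.5732 -0.0076  0.056 ]
tier- [0.501 0.005 0.057]
tier- [0.5892 0.0048 0.057 ]
tier+ [0.5025 0.0657 0.057 ]
tier+ [0.5901 0.0672 0.057 ]
handle [ 0.5562 -0.1497  0.17  ]
handle [ 0.5562 -0.1392  0.17  ]
trig [ 0.5554 -0.116   0.168 ]
trig [ 0.5554 -0.1074  0.168 ]
shift [-0.11 -8.37  4.27] roll 0.001 tilt [ 0. -0. -1.] t 7.85
```

View pics/w3c.png

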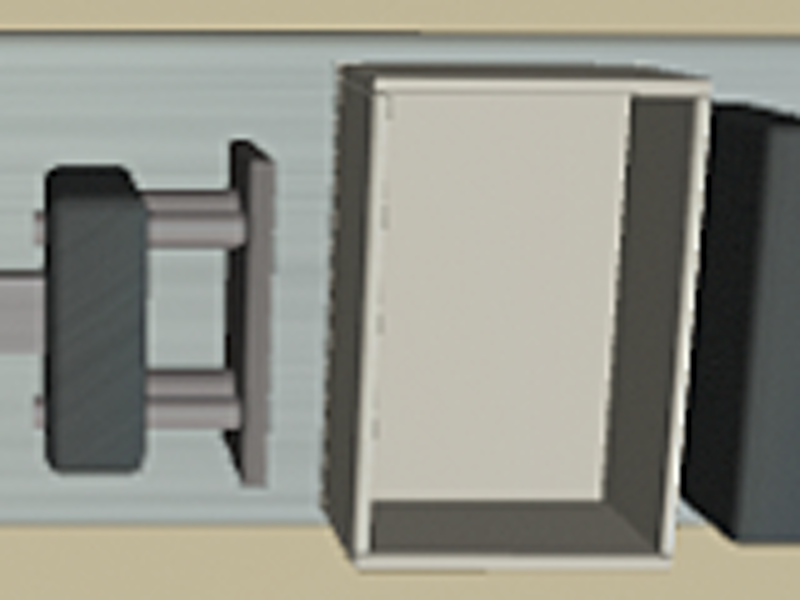

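Clamp yaw is about 0, and the grip is at about (0.5455, -0.138). The pad has about 13 mm to go to the tier and the tier about 9 mm to the anvil.

```bash
python3 -m pendant '[[[-0.1,-4,1],0],[[-0.1,-8.3,3],0],[[-0.1,-8.3,4.3],0],[[-0.1,-8.3,4.3],0],[[-0.1,-8.3,4.3],0]]' 8
python3 - <<'E'
from h import *
im,*C=cam('wrist')
for t in('grip','trigger_grip'):
    r=spotter.spot_point(t,'wrist')
    if r: print(t,r[0]['p'],atz(np.array(r[0]['location'])*[640,480],.142,*C).round(4))
cv2.imwrite('pics/w4.png',im[:,:,::-1])
rows([.5455,-.138,.123],np.pi/2)
E
```

```text
time_s: 8.35
ee_pos: [0.5447, -0.138, 0.2497]
tcp_rot: [-0.0, 1.0, 0.0, -0.0]
force: [-0.2, -0.4, 0.9]
width: 0.906
grip_force: 0.0
grip 0.91 [ 0.5463 -0.138   0.142 ]
trigger_grip 0.64 [ 0.5451 -0.1109  0.142 ]
shift [ 1.000e-02 -0.000e+00  1.278e+01] roll 0.002 tilt [ 1.6e-03 -6.0e-04 -1.0e+00] t 8.5
```

View pics/w4.png

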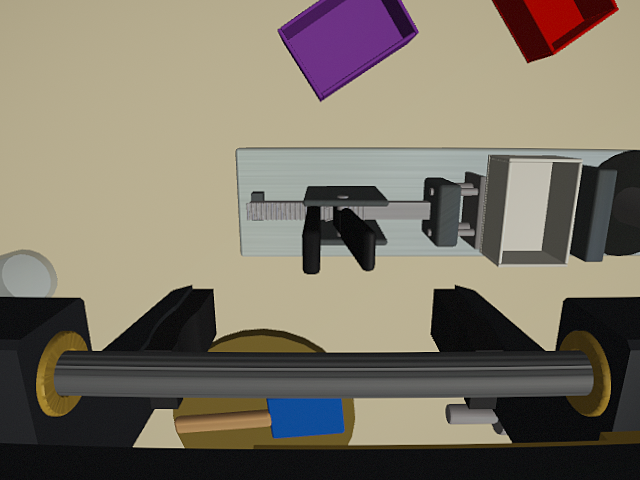

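The handle at (312,240) and trigger at (357,240) lie midway between the open fingers, as measured. Going down.

```bash
python3 -m pendant '[[[-0.05,0,4],0],[[-0.05,0,7],0],[[-0.05,0,9.5],0],[[-0.05,0,11.5],0],[[-0.05,0,12.7],0],[[-0.05,0,12.7],0],[[-0.05,0,12.7],0]]' 8
python3 -m pendant '[[[0,0,0],0],[[0,0,0],0],[[0,0,0],0],[[0,0,0],0],[[0,0,0],0],[[0,0,0],0]]' 2.4
python3 - <<'E'
from h import *
im,*C=cam('wrist')
save('w5',im)
for t,z in(('pad_face',.036),('tier_center',.0345),('anvil',.012)):
    for r in spotter.spot_point(t,'wrist')[:3]: print(t,r['p'],np.round(np.array(r['location'])*[640,480]),atz(np.array(r['location'])*[640,480],z,*C).round(4))
E
```

```text
time_s: 9.2
ee_pos: [0.546, -0.1387, 0.1237]
tcp_rot: [-0.0, 1.0, -0.0, 0.001]
force: [-0.7, 0.1, 0.4]
width: 0.908
grip_force: 0.0
time_s: 9.8
ee_pos: [0.5456, -0.1376, 0.1232]
tcp_rot: [-0.0, 1.0, 0.001, 0.0]
force: [-0.0, 12.3, 7.9]
width: 0.388
grip_force: 6.1
pad_face 0.69 [550. 246.] [ 0.5442 -0.0083  0.036 ]
tier_center 0.55 [624. 250.] [0.547  0.0376 0.0345]
```

View pics/w5.png

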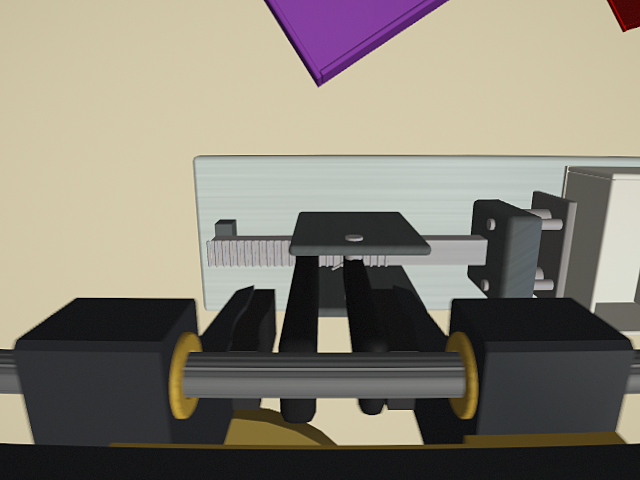

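The fingers are around handle (300) and trigger (365) and still closing; the trigger has started to move.

```bash
python3 -m pendant '[[[0,0,0],0],[[0,0,0],0],[[0,0,0],0],[[0,0,0],0]]' 2.4
python3 - <<'E'
from h import *
im,*C=cam('wrist')
for t,z in(('pad_face',.036),('tier_center',.0345),('anvil',.012)):
    for r in spotter.spot_point(t,'wrist')[:1]: print(t,r['p'],np.round(np.array(r['location'])*[640,480]),atz(np.array(r['location'])*[640,480],z,*C).round(4))
E
python3 -m pendant '[[[0,0,0],0],[[0,0,0],0],[[0,0,0],0],[[0,0,0],0]]' 5
```

```text
time_s: 10.4
ee_pos: [0.5456, -0.1372, 0.1232]
tcp_rot: [-0.0, 1.0, 0.001, 0.0]
force: [0.0, 8.7, 6.0]
width: 0.283
grip_force: 30.1
pad_face 0.74 [556. 248.] [ 0.5455 -0.004   0.036 ]
tier_center 0.72 [624. 246.] [0.545  0.0375 0.0345]
time_s: 11.0
ee_pos: [0.5453, -0.1389, 0.1225]
tcp_rot: [-0.0, 1.0, -0.0, 0.0]
force: [1.6, 2.7, -0.1]
width: 0.567
grip_force: 0.9
```

The first stroke gave 4 mm. Three more strokes, with measurements.

```bash
cat > m.py <<'E'
from h import *
im,*C=cam('wrist');save('w_last',im)
for t,z in(('pad_face',.036),('tier_center',.0345)):
    for r in spotter.spot_point(t,'wrist')[:1]: print(t,r['p'],np.round(np.array(r['location'])*[640,480]),atz(np.array(r['location'])*[640,480],z,*C).round(4))
E
Z='[0,0,0],0'
python3 -m pendant '[[[0,0,0],0],[[0,0,0],0],[[0,0,0],0],[[0,0,0],0],[[0,0,0],0]]' 2.4|grep -E 'wid|grip'
python3 m.py
python3 -m pendant '[[[0,0,0],0],[[0,0,0],0],[[0,0,0],0],[[0,0,0],0]]' 4.8|grep wid
python3 -m pendant '[[[0,0,0],0],[[0,0,0],0],[[0,0,0],0],[[0,0,0],0],[[0,0,0],0]]' 2.4|grep -E 'wid|grip'
python3 m.py
python3 -m pendant '[[[0,0,0],0],[[0,0,0],0],[[0,0,0],0],[[0,0,0],0]]' 4.8|grep wid
python3 -m pendant '[[[0,0,0],0],[[0,0,0],0],[[0,0,0],0],[[0,0,0],0],[[0,0,0],0]]' 2.4|grep -E 'wid|grip'
python3 m.py
python3 -m pendant '[[[0,0,0],0],[[0,0,0],0],[[0,0,0],0],[[0,0,0],0]]' 4.8
```

```text
width: 0.287
grip_force: 30.3
pad_face 0.8 [556. 250.] [ 0.546 -0.004  0.036]
tier_center 0.64 [623. 248.] [0.5455 0.0367 0.0345]
width: 0.542
width: 0.288
grip_force: 30.2
pad_face 0.62 [553. 250.] [ 0.5458 -0.0057  0.036 ]
tier_center 0.77 [625. 249.] [0.5459 0.0381 0.0345]
width: 0.543
width: 0.285
grip_force: 30.2
pad_face 0.6 [557. 247.] [ 0.5444 -0.0039  0.036 ]
tier_center 0.94 [624. 250.] [0.5469 0.0378 0.0345]
time_s: 14.15
ee_pos: [0.5452, -0.139, 0.1225]
tcp_rot: [-0.0, 1.0, -0.0, -0.0]
force: [0.7, 1.1, -0.6]
width: 0.547
grip_force: 0.9
```

A 4.8 cm opening keeps the trigger from returning fully, since it rests 26 mm from centre. I'll open to 6.6 cm instead.

```bash
python3 -m pendant '[[[0,0,0],0],[[0,0,0],0],[[0,0,0],0],[[0,0,0],0],[[0,0,0],0]]' 6.6|grep wid
python3 -m pendant '[[[0,0,0],0],[[0,0,0],0],[[0,0,0],0],[[0,0,0],0],[[0,0,0],0],[[0,0,0],0],[[0,0,0],0]]' 2.4|grep -E 'wid|grip'
python3 m.py
python3 -m pendant '[[[0,0,0],0],[[0,0,0],0],[[0,0,0],0],[[0,0,0],0],[[0,0,0],0]]' 6.6|grep wid
python3 -m pendant '[[[0,0,0],0],[[0,0,0],0],[[0,0,0],0],[[0,0,0],0],[[0,0,0],0],[[0,0,0],0],[[0,0,0],0]]' 2.4|grep -E 'wid|grip'
python3 m.py
```

```text
width: 0.752
width: 0.284
grip_force: 30.1
pad_face 0.95 [562. 248.] [ 0.5453 -0.0006  0.036 ]
width: 0.716
width: 0.285
grip_force: 30.4
tier_center 0.62 [625. 248.] [0.5458 0.0387 0.0345]
```

Working: 4 mm per stroke. I'll add image tracking of jaw and pad for a finer measure.

```bash
cat > m.py <<'E'
from h import *
import sys,os,glob
im,*C=cam('wrist');n='p%02d'%len(glob.glob('pics/p*.png'));save(n,im)
a=cv2.cvtColor(cv2.imread('pics/w5.png'),6)
def jaw(px):  # y at z: jaw top corner features
    return atz(px,.05,*C)
b=cv2.cvtColor(im,7)
def match(x0,y0,x1,y1):
    t=a[y0:y1,x0:x1];w=b[y0-8:y1+8,x0-6:min(640,x1+80)]
    m=cv2.matchTemplate(w,t,5);_,v,_,(i,j)=cv2.minMaxLoc(m)
    f=0
    if 0<i<m.shape[1]-1:
        l,c,r=m[j,i-1:i+2];f=.5*(l-r)/(l-2*c+r)
    d=i+f-6;xc=(x0+x1)/2;yc=(y0+y1)/2
    A=atz((xc,yc),.05,*C);B=atz((xc+d,yc+j-8),.05,*C)
    return d.round(2),round((B-A)[1]*1000,2),round(float(v),3)
print(n,'jaw px,mm,score',match(468,196,505,295),'pad',match(546,188,577,235))
for t in('pad_face','tier_center'):
    for r in spotter.spot_point(t,'wrist')[:1]: print(t,r['p'],atz(np.array(r['location'])*[640,480],.036,*C).round(4))
print(monitor.state()['time_s'])
E
python3 m.py
python3 -m pendant '[[[0,0,0],0],[[0,0,0],0],[[0,0,0],0],[[0,0,0],0],[[0,0,0],0]]' 6.6|grep wid
python3 -m pendant '[[[0,0,0],0],[[0,0,0],0],[[0,0,0],0],[[0,0,0],0],[[0,0,0],0],[[0,0,0],0],[[0,0,0],0]]' 2.4|grep -E 'wid|grip'
python3 m.py
```

```text
p00 jaw px,mm,score (np.float32(18.0), np.float64(9.79), 0.946) pad (np.float32(19.18), np.float64(10.53), 0.787)
pad_face 0.72 [0.545  0.0033 0.036 ]
tier_center 0.76 [0.5467 0.0376 0.036 ]
17.0
width: 0.716
width: 0.285
grip_force: 30.4
p01 jaw px,mm,score (np.float32(24.43), np.float64(13.22), 0.914) pad (np.float32(26.41), np.float64(14.41), 0.761)
pad_face 0.83 [0.5458 0.0067 0.036 ]
tier_center 0.65 [0.545  0.0364 0.036 ]
18.35
```

```bash
python3 -m pendant '[[[0,0,0],0],[[0,0,0],0],[[0,0,0],0],[[0,0,0],0],[[0,0,0],0]]' 6.6|grep wid
python3 -m pendant '[[[0,0,0],0],[[0,0,0],0],[[0,0,0],0],[[0,0,0],0],[[0,0,0],0],[[0,0,0],0],[[0,0,0],0]]' 2.4|grep -E 'wid|grip'
python3 m.py
python3 - <<'E'
from h import *
im,*C=cam('top');cv2.imwrite('pics/t8.png',cv2.resize(im[205:270,240:340,::-1],None,fx=8,fy=8,interpolation=2))
E
```

```text
width: 0.716
width: 0.284
grip_force: 30.2
p02 jaw px,mm,score (np.float32(30.49), np.float64(16.51), 0.884) pad (np.float32(32.93), np.float64(18.07), 0.762)
pad_face 0.59 [0.5447 0.0116 0.036 ]
tier_center 0.63 [0.5452 0.0402 0.036 ]
19.7
```

View pics/t8.png

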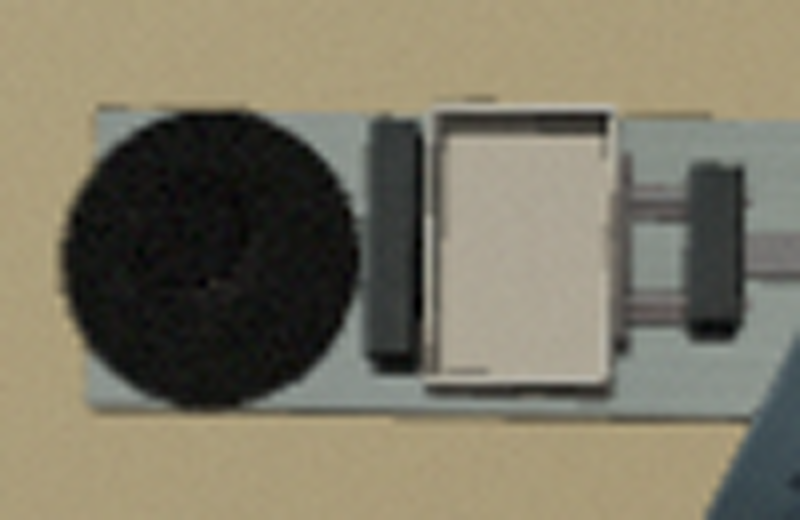

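Top view: the tier (427–612) is almost at the anvil (422), with a gap of about 2 mm, and the pad touches the tier. About 10.5 mm of jaw travel remains.

```bash
python3 -m pendant '[[[0,0,0],0],[[0,0,0],0],[[0,0,0],0],[[0,0,0],0],[[0,0,0],0]]' 6.6|grep wid
python3 -m pendant '[[[0,0,0],0],[[0,0,0],0],[[0,0,0],0],[[0,0,0],0],[[0,0,0],0],[[0,0,0],0],[[0,0,0],0]]' 2.4|grep -E 'wid|grip'
python3 m.py
python3 - <<'E'
from h import *
im,*C=cam('top');cv2.imwrite('pics/t9.png',cv2.resize(im[205:270,240:340,::-1],None,fx=8,fy=8,interpolation=2))
E
```

```text
width: 0.713
width: 0.284
grip_force: 30.2
p03 jaw px,mm,score (np.float32(37.04), np.float64(20.09), 0.887) pad (np.float32(36.99), np.float64(20.23), 0.734)
pad_face 0.59 [0.5462 0.0131 0.036 ]
tier_center 0.98 [0.5441 0.0426 0.036 ]
21.1
```

```bash
python3 -m pendant '[[[0,0,0],0],[[0,0,0],0],[[0,0,0],0],[[0,0,0],0],[[0,0,0],0]]' 6.6|grep wid
python3 -m pendant '[[[0,0,0],0],[[0,0,0],0],[[0,0,0],0],[[0,0,0],0],[[0,0,0],0],[[0,0,0],0],[[0,0,0],0]]' 2.4|grep -E 'wid|grip'
python3 m.py
python3 - <<'E'
from h import *
a=cv2.imread('pics/w5.png')[185:305,440:640];b=cv2.imread('pics/p04.png')[185:305,440:640]
cv2.imwrite('pics/cmp.png',cv2.resize(np.vstack([cv2.imread('pics/p02.png')[185:305,440:640],b]),None,fx=2.5,fy=2.5,interpolation=2))
E
```

```text
width: 0.715
width: 0.282
grip_force: 30.2
p04 jaw px,mm,score (np.float32(42.73), np.float64(23.19), 0.836) pad (np.float32(36.96), np.float64(20.3), 0.653)
pad_face 0.85 [0.5464 0.0142 0.036 ]
tier_center 0.84 [0.5445 0.0433 0.036 ]
22.5
```

View pics/cmp.png

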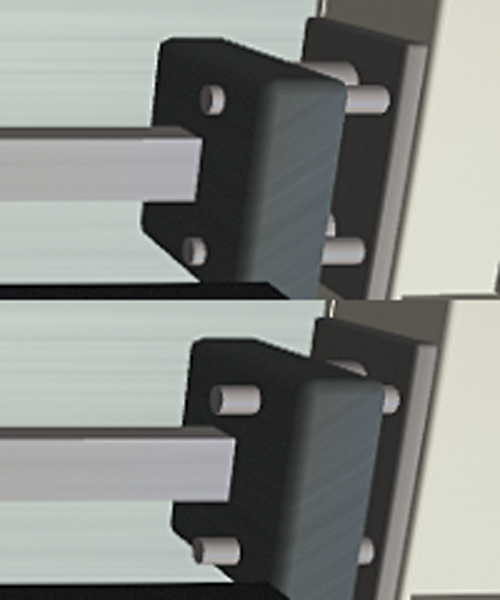

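The lower crop (now) against the upper one (at tier contact) shows the pins out behind the jaw: the pad is pressed about 5 mm and has stopped against the tier. One last stroke brings it to about 9 mm; I'll do it in two stages.

```bash
python3 -m pendant '[[[0,0,0],0],[[0,0,0],0],[[0,0,0],0],[[0,0,0],0],[[0,0,0],0]]' 6.6|grep wid
python3 -m pendant '[[[0,0,0],0],[[0,0,0],0],[[0,0,0],0],[[0,0,0],0],[[0,0,0],0],[[0,0,0],0],[[0,0,0],0]]' 2.8
python3 m.py
python3 -c "
import cv2,numpy as np
cv2.imwrite('pics/cmp2.png',cv2.resize(np.vstack([cv2.imread('pics/p04.png')[185:305,440:640],cv2.imread('pics/p05.png')[185:305,440:640]]),None,fx=2.5,fy=2.5,interpolation=2))"
```

```text
width: 0.715
time_s: 23.7
ee_pos: [0.5454, -0.1357, 0.1232]
tcp_rot: [-0.0, 1.0, 0.002, -0.0]
force: [-2.2, 13.4, 8.7]
width: 0.32
grip_force: 9.5
p05 jaw px,mm,score (np.float32(42.25), np.float64(22.99), 0.816) pad (np.float32(33.76), np.float64(18.51), 0.616)
pad_face 0.63 [0.5446 0.0129 0.036 ]
tier_center 0.72 [0.5471 0.0432 0.036 ]
23.85
```

At this partial squeeze the jaw has moved another 1.7 mm or so, to about 7 mm of pad press. Completing the squeeze should centre it near 8.5.

```bash
python3 -m pendant '[[[0,0,0],0],[[0,0,0],0],[[0,0,0],0],[[0,0,0],0]]' 2.4
python3 m.py
python3 - <<'E'
from h import *
im,*C=cam('top');a=im[205:270,240:340,::-1]
cv2.imwrite('pics/fin.png',np.vstack([cv2.resize(a,(640,416),interpolation=2)[:300],np.pad(cv2.resize(cv2.imread('pics/p06.png')[185:305,440:640],(500,300),interpolation=2),((0,0),(0,140),(0,0)))]))
E
```

```text
time_s: 24.25
ee_pos: [0.5454, -0.1371, 0.1231]
tcp_rot: [-0.0, 1.0, 0.001, 0.0]
force: [-1.0, 8.5, 6.1]
width: 0.283
grip_force: 30.2
p06 jaw px,mm,score (np.float32(48.58), np.float64(26.4), 0.776) pad (np.float32(2.94), np.float64(2.21), 0.622)
pad_face 0.93 [0.5446 0.0128 0.036 ]
tier_center 0.92 [0.5446 0.0424 0.036 ]
24.4
```

View pics/fin.png

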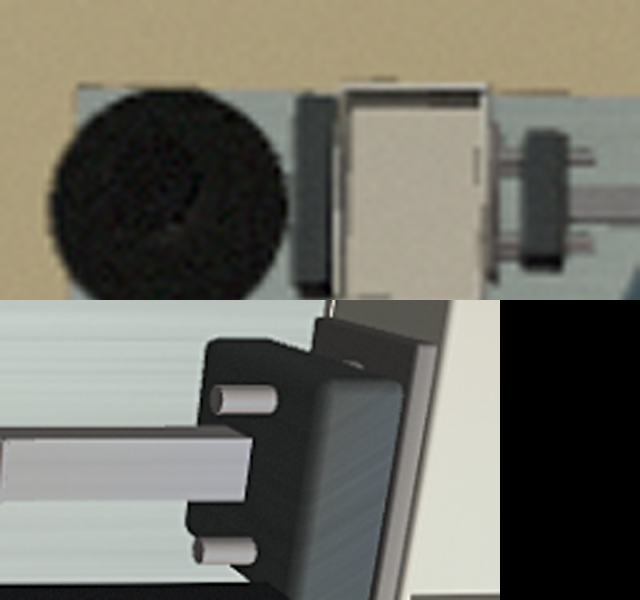

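The pins stick out about 9 mm further than at first contact, the pad is stopped, and the tier is square against the anvil. The fingers are holding the squeeze, so I'm handing in.

```bash
python3 -c "
from plant import ticket
print(ticket.hand_in())"
```

```text
the job is handed in; nothing more can be done
None
```

I pressed the plunger to its stop, then pumped the trigger until the tier sat square against the fixed jaw with the pad pressed back about 8–9 mm by camera estimate. I handed in at about 24 s with the trigger still held fully squeezed; no verdict was returned.

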